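# Snap the lid onto the storage tub and confirm it is seated

## Robot

A 6-joint arm with a two-finger parallel gripper is mounted at the origin on a cart in front of the work surface, level with it; the furniture and walls round the work are solid. World frame = base frame: x ahead of the robot, y to its left, z up, the work surface at z = 0. Lengths are in mm, angles in degrees, forces in N, time in s.
With the tool pointing down it reaches from about 350 to 850 mm from the base axis. Payload 8.1 kg.
Tool frame: the origin (TCP) lies between the finger pads; the fingertips stand 22 mm ahead of it and the grasp point (between the pads) lies 3 mm ahead of it (r.nose_length is the z of the fingertips in the tool frame, in mm); z points along the fingers, x is the direction in which the jaws open and shut, and the axes are right-handed (so a half turn about z gives the same grasp; the last joint's range is limited). The gripper opens to 85 mm and grips with 20 to 120 N. Pads are 22 mm wide; open, the fingers measure 114 mm over their backs; the gripper's body (76 mm by 85 mm) begins 54 mm behind the grasp point. The pads swing forward as they close: fully open they stand 13 mm farther back than shut.
Start: joints at [-69.007, 7.471, 85.268, -0, 87.261, -4.893], TCP at [261.971, -539.793, 253.292] pointing down, gripper open.
Joint ranges: [-169.43, 169.43], [-51.17, 129.36], [1.28, 143.12], [-76.62, 256.62], [0, 156.53], [-152.29, 152.29]. Speed limits (degrees/s): [136.94, 136.94, 159.86, 180, 180, 180].

## Interface

Orientations are given as [roll, pitch, yaw] about the fixed x, y, z axes, in that order (R = Rz(yaw) Ry(pitch) Rx(roll)).
In Python, from bench import r gives the robot as it stands.
- The arm moves only by the shell command python3 -m jog 'ROWS' [FORCE]. ROWS is JSON, a list of rows, each a list of 5 numbers: the shift along the tool's x, y, z in m, then the turn about the tool's z in degrees, then the opening in per cent of the stroke, from 0 (shut) to 100 (fully open). A call has 1 to 8 rows; each row is the pose to reach, as a shift and turn from the pose measured when the call began, along the tool's axes at that moment; what a row does not reach only later rows make up. A row lasts 1/10 s, in which the tool goes at most 50 mm and 8.59 degrees, less where a joint would pass 70% of its speed; a pose out of reach is approached as far as the arm can. A call with a gripper value outside its range is refused whole. The fingers move at their own pace and stop on an object; FORCE is the grip in N (left out, the last holds). Time passes only in rows, so rows that repeat a pose let the fingers close. It gives the time, the measured TCP pose, the force and the opening at its end, in the units of the state.
- r.sense(): the state, without advancing time (a new reading comes with each control period).
- r.snapshot(name): name is "scene" or "top"; returns a dict with "image" (420x560x3 uint8, red, green, blue), "K" (3x3 intrinsics, pixels), "T" (4x4, takes a point from camera to world coordinates). Camera axes: x right, y down, z forward; pixel columns grow to the right and rows downward; lengths in mm; the calibration is good to about 2 mm. A picture is of the moment at which its call begins. There is no depth.
- r.hand_in(): hands the job in, once; it reports no verdict.
Trained networks look in a picture, given as the dict that the camera call returned (one of the last four; its "shot" number tells which), for a name from the list of things; names that differ only in an ending like _2 or _b are one class to them, and where a whole thing is asked for, a point or a joint stands for the part that bears it (a point fixed in the world has none). Each returns a list of dicts, best first, with "conf" (0 to 1); they miss things now and then, are a little off and sometimes report something else, mostly with a low value. They report only what shows in the picture. A call takes as long as a camera call.
- r.search_frame(picture, label): "bbox" ([left, top, right, bottom] in pixels, round what is visible of it).
- r.pinpoint(picture, label): "uv" ([column, row] in pixels: a listed point, or the origin of a listed thing).
The state is a dict: "time": time; "joint_pos": joint angles; "qd": joint speeds; "joint_efforts": joint torques, N m; "tool_pos": TCP position; "tcp_rot": TCP orientation; "ft_force": force on the tool from outside, world axes, zero at the start; "wrist_torque": the same for the moment, N m; "finger_gap": finger opening in mm.
Only numpy, scipy, OpenCV 4.12 (cv2) and the standard library are available. Lean on these libraries where they do the work, as an engineer would, in place of code of your own. Each camera call takes 0.05 s, during which the arm holds its last target. There are 200 camera calls.

## Task

Put the loose lid on the steel tub and press its two ends down, with care, until both have snapped fully home and the lid sits flush, then let go of it. Finally confirm it with one firm push straight down on the middle of its grip bar, about 15 N kept up for a second; never shove the lid with anything near 60 N, and do not push or knock over the salt shaker, the espresso cup or the spice jar.

Things in the scene. Friction and masses are not known exactly. Their poses are not given: they have to be found in the camera images.
- tub: fixed open steel tub, 110 (x) x 180 (y) x 70 mm high, 3 mm walls, two white ramekins inside. Origin: centre of its underside, y along its long side. In the middle of each short end, 63.5 mm up, a dark sprung roller 40 mm long sticks out 5 mm: the catches that hold the lid, each passed with about 8 to 18 N; the lid laid loosely rests on them, about 12 mm above home.
- lid: loose white lid, 122 (x) x 200 (y) x 20 mm without its bar, 0.2 kg, lying right way up; its 16 mm deep skirt goes outside the tub walls (3 mm play on the long sides, 2 mm at the end beads), either way round. Origin: centre of the skirt's lower edge, y along its long side. Fully home its plate lies on the tub's rim, lid origin 54 mm above the tub's.
- grip (a point): centre of the top of the lid's upright grip bar, 50 mm above the lid's origin; the bar is 18 mm wide (lid x), 80 mm long (lid y) and 30 mm high above the plate
- end_a (a point): grey round thumb pad on the lid's top face near its +y end: 75 mm from the middle along the lid's +y, 20 mm above the lid's origin (74 mm above the tub's origin when home)
- end_b (a point): the other thumb pad, 75 mm from the middle along the lid's -y, 20 mm above the lid's origin
- salt_shaker: salt shaker, 44 mm wide, 90 mm high, a bystander; origin at the centre of its underside
- espresso_cup: white espresso cup, 62 x 88 x 50 mm with its handle, a bystander; origin under it
- spice_jar: spice jar with dark cap, 41 mm wide, 105 mm high, a bystander; origin at the centre of its underside

How it is judged:
By the outcome, as a careful person would: the job done as asked, in the order asked, and still so for the second after the job is handed in, with the robot touching nothing.
It also fails if it takes over 67 s, if anything falls off the work surface, if the arm or the gripper's body presses on something with over 40 N, if the wrist force passes 120 N, or if a joint passes its speed limit or range.

## Working session

There is one attempt and no reset: what is moved stays moved. The work goes in short steps, Python scripts to look and compute and a shell command to move; the robot and the scene stay as the last step left them, time stands still between calls to the robot, and variables do not carry over. Pictures are saved under pics/ and viewed, about 8 in all and at most 12, crops included, and the job is handed in when it is done.

```bash
mkdir -p pics
cat > h.py <<'E'
import numpy as np,cv2
from bench import r
def ray(p,uv):
    d=np.linalg.inv(p["K"])@[uv[0],uv[1],1]; return p["T"][:3,3],p["T"][:3,:3]@d
def atz(p,uv,z):
    o,d=ray(p,uv); return o+d*(z-o[2])/d[2]
def tri(p,a,q,b):
    A=[];B=[]
    for s,u in((p,a),(q,b)):
        o,d=ray(s,u); d=d/np.linalg.norm(d); M=np.eye(3)-np.outer(d,d); A.append(M);B.append(M@o)
    return np.linalg.lstsq(np.vstack(A),np.hstack(B),rcond=None)[0]
def proj(p,X):
    T=np.linalg.inv(p["T"]); c=T[:3,:3]@np.asarray(X,float)+T[:3,3]; v=p["K"]@c; return v[:2]/v[2]
def save(p,n): cv2.imwrite("pics/"+n,cv2.cvtColor(p["image"],cv2.COLOR_RGB2BGR))
E
python3 - <<'E'
from h import *
np.set_printoptions(precision=1,suppress=True)
s=r.snapshot("scene");t=r.snapshot("top");save(s,"s0.png");save(t,"t0.png")
H=dict(tub=0,lid=0,grip=50,end_a=20,end_b=20,salt_shaker=0,espresso_cup=0,spice_jar=0)
for n,z in H.items():
    a=r.pinpoint(s,n);b=r.pinpoint(t,n)
    for nm,p,l in(("s",s,a),("t",t,b)):
        for d in l[:2]: print(n,nm,round(d["conf"],2),np.array(d["uv"]),atz(p,d["uv"],z))
    if a and b: print("   tri",tri(s,a[0]["uv"],t,b[0]["uv"]))
    print("   box",[ (np.array(d["bbox"]),round(d["conf"],2)) for d in r.search_frame(t,n)[:2]])
print(r.sense(),r.nose_length)
E
```

```text
tub s 0.69 [370.7 166.1] [ 524.  -318.3    0. ]
tub s 0.64 [262.3 290.6] [508.  187.5   0. ]
tub t 0.71 [211.9 249.5] [520.3 185.9   0. ]
   tri [411.2 104.7 372.6]
   box []
lid s 0.92 [358.3 192.8] [ 497.5 -205.9    0. ]
lid t 0.82 [409.  268.8] [ 507.6 -223.2    0. ]
lid t 0.5 [331.2 179.1] [688.1 -53.8   0. ]
   tri [ 509.2 -229.1  -23.6]
   box [(array([359.3, 235. , 462.7, 304.6]), 0.84)]
grip s 0.89 [362.8 175.4] [ 498.1 -218.5   50. ]
grip s 0.17 [349.3 200.2] [ 478.9 -120.2   50. ]
grip t 0.77 [412.6 269.1] [ 502.  -218.8   50. ]
   tri [ 500.6 -220.    48. ]
   box [(array([355.7, 236.2, 459. , 303.9]), 0.55)]
end_a s 0.78 [371.1 165. ] [ 515.7 -300.5   20. ]
end_a s 0.71 [349.4 202. ] [ 489.2 -143.7   20. ]
end_a t 0.93 [372.2 276. ] [ 485.9 -145.    20. ]
end_a t 0.91 [444.1 267.7] [ 512.3 -289.4   20. ]
   tri [ 458.  -127.4  169. ]
   box [(array([358.4, 236.7, 464.7, 305. ]), 0.93)]
end_b s 0.78 [371.1 165. ] [ 515.7 -300.5   20. ]
end_b s 0.71 [349.4 202. ] [ 489.2 -143.7   20. ]
end_b t 0.93 [372.2 276. ] [ 485.9 -145.    20. ]
end_b t 0.91 [444.1 267.7] [ 512.3 -289
[... 567 characters left out ...]
5]), 0.7)]
spice_jar s 0.83 [283.2 171.3] [ 701.9 -159.7    0. ]
spice_jar t 0.78 [382.9 175.5] [ 703.5 -163.9    0. ]
spice_jar t 0.45 [212.4 250.5] [518.3 184.6   0. ]
   tri [ 705.2 -164.7   -5.2]
   box [(array([374.5, 149.7, 404.1, 183.9]), 0.57), (array([358.3, 235.5, 462.5, 303.3]), 0.21)]
{'time': 1.3, 'joint_pos': array([-69. ,   7.5,  85.3,   0. ,  87.3,  -4.9]), 'qd': array([-0.1,  0.1,  0. , -0. ,  0. ,  0.1]), 'joint_efforts': array([ -0. , -56.9, -50.1,  -0. ,   0. ,  -0. ]), 'tool_pos': array([ 262. , -539.8,  253.3]), 'tcp_rot': array([-180. ,    0. ,  -64.1]), 'ft_force': array([ 0.4,  0.6, -0.5]), 'wrist_torque': array([-0.,  0., -0.]), 'finger_gap': 85.85369871947131} 22.0
```

View pics/t0.png

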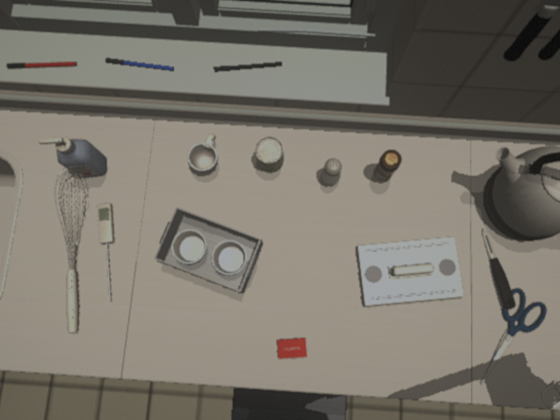

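View pics/s0.png

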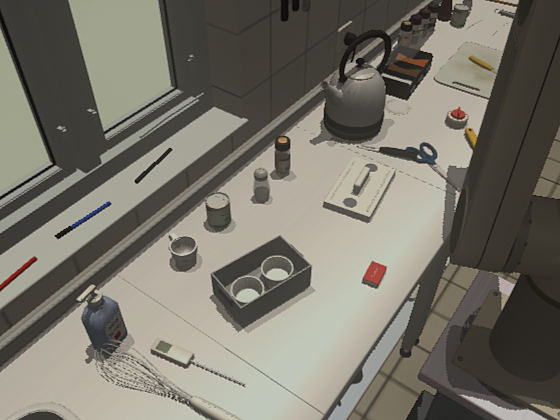

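The top view shows the tub with rim corners near (175,211), (263,240), (243,292) and (157,258). The lid is at (410,270), with the grip bar running along the image's horizontal. The bystanders are behind them: cup (203,157), salt (331,172), jar (387,165). I'll refine the tub and lid poses by fitting model edges in both images.

```bash
cat > fit.py <<'E'
from h import *
from scipy.optimize import minimize
np.set_printoptions(precision=2,suppress=True)
def grad(p):
    g=cv2.GaussianBlur(cv2.cvtColor(p["image"],cv2.COLOR_RGB2GRAY).astype(np.float32),(0,0),1.0)
    return np.hypot(cv2.Sobel(g,cv2.CV_32F,1,0),cv2.Sobel(g,cv2.CV_32F,0,1))
def rect(x,y,yaw,w,l,z):
    c,s=np.cos(np.radians(yaw)),np.sin(np.radians(yaw)); P=[]
    cs=[(-w/2,-l/2),(w/2,-l/2),(w/2,l/2),(-w/2,l/2)]
    for i in range(4):
        a,b=np.array(cs[i]),np.array(cs[(i+1)%4])
        for t in np.linspace(.03,.97,40):
            q=a+(b-a)*t; P.append((x+c*q[0]-s*q[1],y+s*q[0]+c*q[1],z))
    return np.array(P)
def projs(p,P):
    T=np.linalg.inv(p["T"]); c=P@T[:3,:3].T+T[:3,3]; v=c@p["K"].T; return (v[:,:2]/v[:,2:]).astype(np.float32)
def score(g,p,P):
    u=projs(p,P); return cv2.remap(g,u[:,0:1].copy(),u[:,1:2].copy(),cv2.INTER_LINEAR).mean()
def fit(pics,x0,rects):
    gs=[grad(p) for p in pics]
    f=lambda v:-sum(score(g,p,rect(*v,*q)) for g,p in zip(gs,pics) for q in rects)
    best=min((minimize(f,np.array(x0)+d,method="Nelder-Mead",options=dict(initial_simplex=np.array(x0)+d+np.array([[0,0,0],[5,0,0],[0,5,0],[0,0,4]]))) for d in np.random.default_rng(0).normal(0,1,(15,3))*[5,5,3]),key=lambda m:m.fun)
    return best.x,best.fun
def draw(img,p,v,rects,col):
    for q in rects:
        for u in projs(p,rect(*v,*q)): cv2.circle(img,tuple(int(a*4+2) for a in u),1,col,-1)
E
cat > run.py <<'E'
from fit import *
s=r.snapshot("scene");t=r.snapshot("top")
for z,c in((70,[(175,211),(263,240),(243,292),(157,258)]),): 
    C=np.array([atz(t,u,z) for u in c]); print(C, C.mean(0)); d=C[1]-C[0]; print(np.linalg.norm(np.diff(C,axis=0),axis=1))
yaw=np.degrees(np.arctan2(d[1],d[0]))-90; yaw=(yaw+90)%180-90
TR=[(110,180,70)]; LR=[(122,200,20)]
ims=[]
for n,x0,R in(("tub",(C[:,0].mean(),C[:,1].mean(),yaw),TR),("lid",(500,-219,10.4),LR)):
    for nm,ps in(("t",[t]),("s",[s]),("both",[t,s])): 
        v=fit(ps,x0,R); print(n,nm,*v)
    im=cv2.cvtColor(cv2.resize(t["image"],None,fx=4,fy=4,interpolation=cv2.INTER_CUBIC),cv2.COLOR_RGB2BGR); draw(im,t,v[0],R,(0,0,255))
    im2=cv2.cvtColor(cv2.resize(s["image"],None,fx=4,fy=4,interpolation=cv2.INTER_CUBIC),cv2.COLOR_RGB2BGR); draw(im2,s,v[0],R,(0,0,255))
    for i,p in((im,t),(im2,s)):
        u=(proj(p,(*v[0][:2],40))*4).astype(int); ims.append(i[u[1]-210:u[1]+210,u[0]-260:u[0]+260])
o=np.vstack([np.hstack(ims[:2]),np.hstack(ims[2:])]); cv2.imwrite("pics/fit0.png",cv2.resize(o,(740,598)))
E
python3 run.py
```

```text
[[582.84 254.24  70.  ]
 [536.89  76.92  70.  ]
 [434.7  107.14  70.  ]
 [488.28 278.37  70.  ]] [510.68 179.17  70.  ]
[183.17 106.56 179.42]
tub t [510.05 182.64 -16.92] -115.39869689941406
tub s [510.08 187.08 -17.06] -194.32601928710938
tub both [509.67 183.63 -17.23] -277.5677490234375
lid t [ 503.51 -220.85    9.03] -88.4474105834961
lid s [ 501.08 -216.76    9.29] -133.77731323242188
lid both [ 501.72 -215.22    9.17] -201.2509002685547
```

View pics/fit0.png

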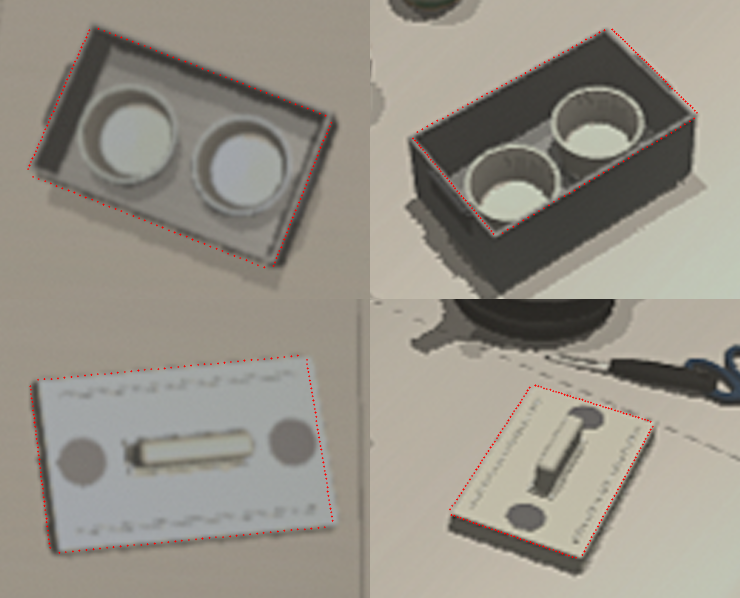

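```bash
cat > go.py <<'E'
import sys
from h import *
from scipy.spatial.transform import Rotation as Ro
np.set_printoptions(precision=4,suppress=True)
x,y,z,yaw=map(float,sys.argv[1:5]); s=r.sense()
R=Ro.from_euler("xyz",s["tcp_rot"],degrees=True); d=R.inv().apply(np.array([x,y,z])-s["tool_pos"])/1000
t=(R.inv()*Ro.from_euler("xyz",[180,0,yaw],degrees=True)).as_rotvec(degrees=True)
print("shift",d,"turn",t,"time",s["time"],"F",s["ft_force"],"gap",s["finger_gap"],s["tool_pos"],s["tcp_rot"])
E
python3 go.py 502.3 -218.8 140 9.2
```

```text
shift [-0.1839 -0.3564  0.1133] turn [  0.0005   0.0009 -73.3141] time 1.4 F [-0.1443 -0.8876 -0.1876] gap 85.5083736713368 [ 261.9728 -539.7963  253.2921] [179.9991   0.0004 -64.1141]
```

```bash
python3 -m jog '[[-0.02,-0.04,0,-8,60],[-0.04,-0.08,0,-16,60],[-0.065,-0.125,0.01,-24,60],[-0.09,-0.17,0.02,-32,60],[-0.115,-0.22,0.03,-40,60],[-0.14,-0.265,0.05,-48,60],[-0.165,-0.31,0.08,-56,60],[-0.184,-0.35,0.1,-64,60]]' && python3 go.py 502.3 -218.8 100 9.2
```

```text
time: 2.2
tool_pos: [484.0, -237.4, 163.6]
tcp_rot: [180.0, -0.1, 0.2]
ft_force: [1.5, -0.8, 0.4]
finger_gap: 51.4
shift [ 0.0183 -0.0186  0.0636] turn [ 0.0448 -0.0556 -8.9789] time 2.2 F [ 1.5364 -0.8112  0.3562] gap 51.35792137862393 [ 483.9748 -237.4284  163.6036] [179.9597  -0.0589   0.2212]
```

```bash
python3 -m jog '[[0.010,-0.010,0.03,-4.5,60],[0.0183,-0.0186,0.05,-9,60],[0.0183,-0.0186,0.0636,-9,60],[0.0183,-0.0186,0.0636,-9,60],[0.0183,-0.0186,0.0636,-9,60]]' && python3 go.py 502.3 -218.8 47 9.2
python3 - <<'E'
from h import *
s=r.snapshot("scene");t=r.snapshot("top")
o=[]
for p in(t,s):
    u=proj(p,(502,-219,60)).astype(int); o.append(cv2.resize(p["image"][u[1]-55:u[1]+55,u[0]-55:u[0]+55],(400,400),interpolation=cv2.INTER_CUBIC))
cv2.imwrite("pics/g0.png",np.hstack(o)[:,:,::-1])
E
```

```text
time: 2.7
tool_pos: [502.0, -219.6, 100.6]
tcp_rot: [179.9, -0.1, 9.1]
ft_force: [-0.5, -1.1, 0.8]
finger_gap: 50.9
shift [ 0.0003 -0.0009  0.0536] turn [ 0.0669 -0.0514 -0.1286] time 2.7 F [-0.534  -1.1156  0.7919] gap 50.8659822706286 [ 502.0422 -219.646   100.5552] [179.9332  -0.0514   9.0715]
```

View pics/g0.png

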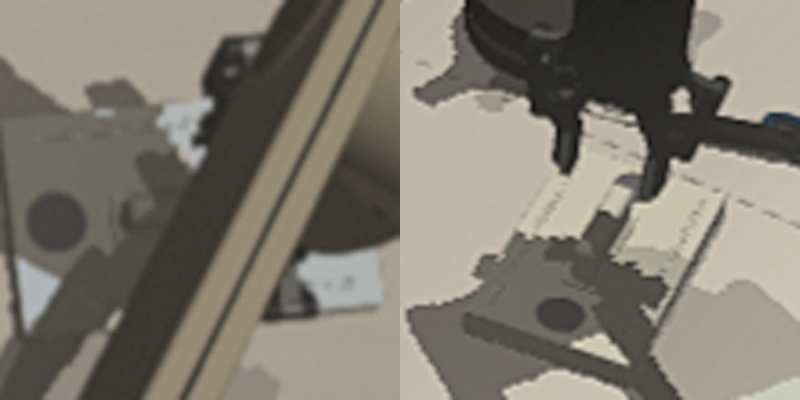

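Scene view: the fingers straddle the bar, at about (565,160) and (655,185) in the crop. I'll descend and grip.

```bash
python3 -m jog '[[0,-0.001,0.02,0,60],[0,-0.001,0.04,0,60],[0,-0.001,0.0525,0,60],[0,-0.001,0.0525,0,60],[0,-0.001,0.0525,0,10],[0,-0.001,0.0525,0,10],[0,-0.001,0.0525,0,10],[0,-0.001,0.0525,0,10]]' 50;  python3 -m jog '[[0,0,0,0,10],[0,0,0,0,10],[0,0,0,0,10]]' && python3 go.py 502.3 -218.8 200 9.2
```

```text
time: 3.6
tool_pos: [503.8, -219.8, 50.6]
tcp_rot: [179.8, -0.3, 9.1]
ft_force: [-0.4, -0.9, 7.0]
finger_gap: 17.3
time: 3.9
tool_pos: [503.9, -219.8, 50.7]
tcp_rot: [179.8, -0.3, 9.1]
ft_force: [-0.1, -0.2, 1.1]
finger_gap: 16.9
shift [-0.0007 -0.0006 -0.1493] turn [ 0.2397 -0.2756 -0.1061] time 3.9 F [-0.0615 -0.1831  1.0504] gap 16.900771357481833 [ 503.868  -219.8056   50.7258] [179.7605  -0.2759   9.0945]
```

```bash
python3 -m jog '[[0,0,-0.01,0,10],[0,0,-0.03,0,10],[0,0,-0.06,0,10],[0,0,-0.09,0,10],[0,0,-0.12,0,10],[0,0,-0.145,0,10],[0,0,-0.15,0,10],[0,0,-0.15,0,10]]' && python3 go.py 510.1 184.9 200 -17.05
```

```text
time: 4.7
tool_pos: [503.5, -219.5, 201.6]
tcp_rot: [179.7, -0.4, 9.1]
ft_force: [-0.5, 1.0, -2.7]
finger_gap: 17.0
shift [ 0.0704 -0.3983 -0.0001] turn [ 0.2205 -0.4308 26.1437] time 4.7 F [-0.54    0.9928 -2.7478] gap 16.965797678623545 [ 503.5068 -219.5354  201.6275] [179.6904  -0.3666   9.0948]
```

```bash
python3 -m jog '[[0.005,-0.025,0,2,10],[0.013,-0.07,0,5,10],[0.022,-0.12,0,9,10],[0.030,-0.17,0,13,10],[0.039,-0.22,0,17,10],[0.048,-0.27,0,21,10],[0.055,-0.31,0,24,10],[0.060,-0.34,0,26,10]]' && python3 -m jog '[[0,0,0,0,10],[0,0,0,0,10]]' && python3 go.py 510.1 184.9 160 -17.05
```

```text
time: 5.5
tool_pos: [507.3, 128.4, 197.6]
tcp_rot: [179.8, -0.3, -16.9]
ft_force: [-0.0, -0.3, -1.5]
finger_gap: 16.7
time: 5.7
tool_pos: [505.7, 128.9, 195.0]
tcp_rot: [179.7, -0.0, -16.8]
ft_force: [-0.0, -0.7, -2.5]
finger_gap: 17.0
shift [-0.0119 -0.0551  0.0347] turn [ 0.2954 -0.0408  0.274 ] time 5.7 F [-0.0152 -0.6581 -2.4799] gap 16.979165949824093 [505.6613 128.8915 195.0305] [179.7045  -0.0401 -16.7759]
```

```bash
python3 -m jog '[[-0.006,-0.025,0.015,0.2,10],[-0.012,-0.055,0.035,0.3,10],[-0.012,-0.055,0.035,0.3,10],[-0.012,-0.055,0.035,0.3,10],[-0.012,-0.055,0.035,0.3,10]]' && python3 go.py 510.1 184.9 160 -17.05
cat > look.py <<'E'
from fit import *
import sys
s=r.snapshot("scene");t=r.snapshot("top");P=r.sense()["tool_pos"]
print(P)
ims=[]
zt=P[2]-50.7+20
for nm,p in(("t",t),("s",s)):
    v=fit([p],(P[0],P[1],-17),[(122,200,zt)]); print(nm,*v)
    im=cv2.cvtColor(cv2.resize(p["image"],None,fx=4,fy=4,interpolation=cv2.INTER_CUBIC),cv2.COLOR_RGB2BGR)
    draw(im,p,v[0],[(122,200,zt)],(0,0,255)); draw(im,p,(510.1,184.9,-17.05),[(110,180,70)],(0,255,0))
    u=(proj(p,(510,185,80))*4).astype(int); a,b=max(u[1]-300,0),max(u[0]-300,0); ims.append(im[a:a+600,b:b+600])
cv2.imwrite("pics/"+sys.argv[1],cv2.resize(np.hstack(ims),(800,400)))
E
python3 look.py l1.png
```

```text
time: 6.2
tool_pos: [510.3, 183.4, 159.8]
tcp_rot: [179.7, -0.0, -17.1]
ft_force: [0.5, -1.2, -1.5]
finger_gap: 16.6
shift [-0.0006 -0.0013 -0.0002] turn [ 0.3296 -0.0489 -0.0826] time 6.2 F [ 0.4651 -1.2078 -1.5279] gap 16.56453594876197 [510.2886 183.4316 159.7741] [179.6704  -0.0492 -17.1324]
[510.65 183.69 160.42]
t [512.43 184.1  -17.14] -78.6760025024414
s [508.78 186.09 -17.15] -102.4443588256836
```

View pics/l1.png

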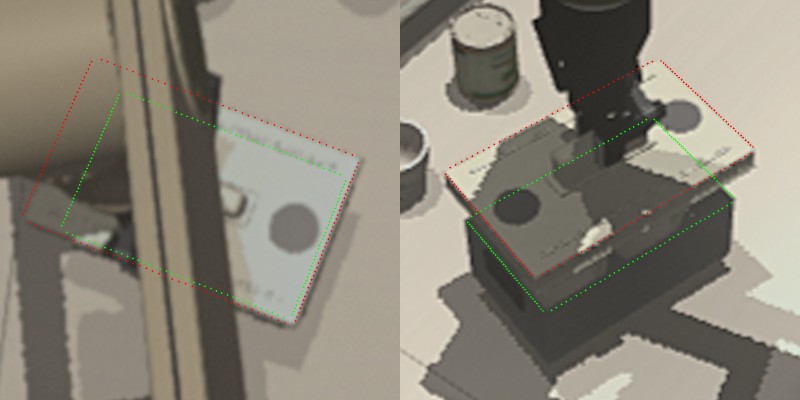

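The lid (red fit) sits centred over the tub rim (green) within about 1 mm, averaging the two cameras. I'll lower it with force checks.

```bash
python3 -m jog '[[0,0,0.012,0,10],[0,0,0.024,0,10],[0,0,0.034,0,10],[0,0,0.034,0,10],[0,0,0.034,0,10],[0,0,0.034,0,10]]' && python3 go.py 510.1 183.5 120 -17.05
```

```text
time: 6.9
tool_pos: [510.9, 183.7, 126.8]
tcp_rot: [179.7, -0.1, -17.1]
ft_force: [0.5, 0.3, -1.9]
finger_gap: 16.9
shift [-0.0007  0.0003  0.0068] turn [ 0.2632 -0.1292 -0.0959] time 6.9 F [ 0.465   0.2657 -1.9145] gap 16.88516436242892 [510.8801 183.6505 126.7606] [179.7369  -0.1294 -17.1456]
```

```bash
python3 -m jog '[[-0.0007,0.0003,0.002,0,10],[-0.0007,0.0003,0.004,0,10],[-0.0007,0.0003,0.006,0,10],[-0.0007,0.0003,0.006,0,10]]'; python3 -m jog '[[0,0,0.001,0,10],[0,0,0.002,0,10],[0,0,0.003,0,10],[0,0,0.003,0,10]]'; python3 -m jog '[[0,0,0.001,0,10],[0,0,0.0015,0,10],[0,0,0.0015,0,10]]'
```

```text
time: 7.3
tool_pos: [509.9, 183.5, 120.4]
tcp_rot: [179.7, -0.1, -17.1]
ft_force: [-0.6, -0.1, -1.6]
finger_gap: 16.7
time: 7.7
tool_pos: [510.0, 183.6, 117.4]
tcp_rot: [179.7, -0.1, -17.1]
ft_force: [-0.4, 0.1, -1.4]
finger_gap: 16.6
time: 8.0
tool_pos: [510.7, 183.8, 117.0]
tcp_rot: [179.8, -0.2, -17.1]
ft_force: [-0.6, 0.6, 5.5]
finger_gap: 17.2
```

Contact at TCP z = 117.0, where resting on the rollers was predicted at 116.7 and on the rim at 120.7. The skirt is therefore around the tub. I'll release and rise.

```bash
python3 -m jog '[[0,0,0,0,45],[0,0,0,0,45],[0,0,0,0,45],[0,0,0,0,45],[0,0,-0.02,0,45],[0,0,-0.05,0,45],[0,0,-0.06,0,45],[0,0,-0.06,0,45]]' && python3 -m jog '[[0,0,0,0,0],[0,0,0,0,0],[0,0,0,0,0],[0,0,0,0,0],[0,0,0,0,0]]'
sed -i 's/^zt=.*/zt=float(sys.argv[2])/' look.py; python3 look.py l2.png 86; python3 go.py 510.1 183.5 177 -17.05
```

```text
time: 8.8
tool_pos: [512.0, 184.4, 179.0]
tcp_rot: [179.9, -0.4, -17.1]
ft_force: [-0.2, 0.2, -0.0]
finger_gap: 38.2
time: 9.3
tool_pos: [511.7, 184.4, 178.5]
tcp_rot: [179.9, -0.4, -17.1]
ft_force: [-0.5, 0.6, -0.2]
finger_gap: 0.1
[511.87 184.41 178.79]
t [513.07 184.57 -17.05] -71.69982147216797
s [510.72 192.61 -17.22] -108.647216796875
shift [-0.0014  0.0014  0.0018] turn [ 0.094  -0.3759 -0.0952] time 9.4 F [ 0.5393  0.1224 -0.7795] gap -0.30509906085630495 [511.8738 184.407  178.7904] [179.9063  -0.3759 -17.1448]
```

View pics/l2.png

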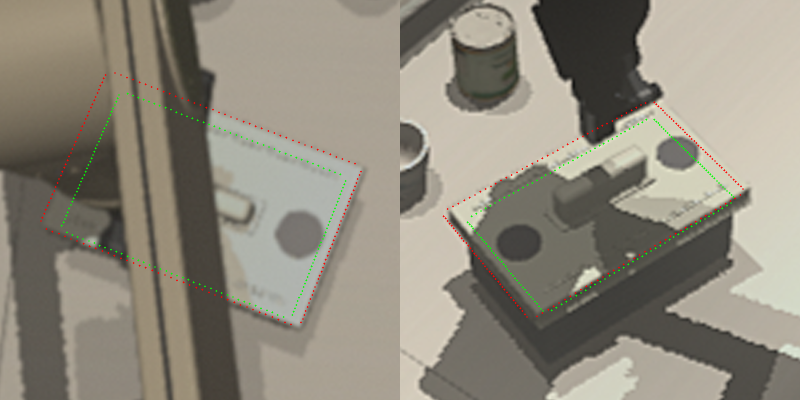

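The lid lies on the tub, evenly proud of it. The near pad shows at (298,233) in the top crop and the far one at (518,242) in the scene crop. I'll press the −y side end first.

```bash
python3 go.py 488.2 112.0 118 -17.1
python3 - <<'E'
from h import *
s=r.snapshot("scene");t=r.snapshot("top")
for p in(s,t):
    for d in r.pinpoint(p,"end_a"): print(d["conf"],atz(p,d["uv"],86))
E
```

```text
shift [-0.0017  0.0761  0.0609] turn [ 0.0939 -0.3759 -0.0452] time 9.4 F [ 0.5393  0.1224 -0.7795] gap -0.30509906085630495 [511.8738 184.407  178.7904] [179.9063  -0.3759 -17.1448]
0.66 [543.43190945 259.10998582  86.        ]
0.58 [495.48432133 115.8877607   86.        ]
0.88 [492.2415259 119.9344282  86.       ]
```

```bash
python3 -m jog '[[0,0.03,0,0,0],[0,0.06,0.0,0,0],[0,0.074,0.01,0,0],[0,0.074,0.03,0,0],[0,0.074,0.05,0,0],[0,0.074,0.061,0,0],[0,0.074,0.061,0,0],[0,0.074,0.061,0,0]]'; python3 -m jog '[[0,0,0.002,0,0],[0,0,0.004,0,0],[0,0,0.006,0,0],[0,0,0.006,0,0]]'; python3 go.py 490 114 108 -17.1
```

```text
time: 10.4
tool_pos: [490.6, 113.7, 118.4]
tcp_rot: [179.9, -0.4, -17.1]
ft_force: [0.2, -0.2, 0.4]
finger_gap: -0.1
time: 10.8
tool_pos: [490.7, 113.7, 112.3]
tcp_rot: [179.9, -0.4, -17.1]
ft_force: [0.4, -0.2, 0.1]
finger_gap: 0.1
shift [-0.0008 -0.0001  0.0043] turn [ 0.0815 -0.3881 -0.0313] time 10.8 F [ 0.4317 -0.1725  0.0938] gap 0.09855024374790103 [490.676  113.722  112.3043] [179.9186  -0.3881 -17.131 ]
```

```bash
for i in 1 2 3; do python3 -m jog '[[0,0,0.001,0,0],[0,0,0.002,0,0],[0,0,0.002,0,0]]' | grep -E "pos|force"; done
```

```text
tool_pos: [490.6, 113.7, 110.1]
ft_force: [-0.1, 0.6, 0.1]
tool_pos: [490.7, 113.5, 108.4]
ft_force: [-0.1, -1.9, 2.4]
tool_pos: [491.3, 113.0, 107.0]
ft_force: [-0.9, -3.5, 6.2]
```

```bash
python3 -m jog '[[0,0,0.001,0,0],[0,0,0.002,0,0],[0,0,0.002,0,0]]' | grep -E "pos|force"
```

```text
tool_pos: [491.2, 113.0, 104.7]
ft_force: [0.3, -0.4, 0.1]
```

```bash
for i in 1 2; do python3 -m jog '[[0,0,0.001,0,0],[0,0,0.002,0,0],[0,0,0.002,0,0]]' | grep -E "pos|force"; done
```

```text
tool_pos: [490.8, 113.1, 102.2]
ft_force: [0.1, -0.2, -0.4]
tool_pos: [490.7, 113.1, 100.0]
ft_force: [-0.3, 0.2, -0.3]
```

```bash
for i in 1 2; do python3 -m jog '[[0,0,0.001,0,0],[0,0,0.002,0,0],[0,0,0.002,0,0]]' | grep -E "pos|force"; done
```

```text
tool_pos: [490.7, 113.1, 97.9]
ft_force: [-0.2, 0.4, 0.3]
tool_pos: [490.9, 113.1, 97.5]
ft_force: [-7.2, -0.6, 14.5]
```

```bash
python3 -m jog '[[0,0,0.0005,0,0],[0,0,0.001,0,0],[0,0,0.001,0,0]]' | grep -E "pos|force"
```

```text
tool_pos: [491.3, 113.2, 97.5]
ft_force: [-5.9, -0.1, 11.5]
```

```bash
python3 -m jog '[[0,0,0.001,0,0],[0,0,0.002,0,0],[0,0,0.003,0,0],[0,0,0.003,0,0]]' | grep -E "pos|force"
```

```text
tool_pos: [491.8, 113.2, 97.3]
ft_force: [-12.5, -2.2, 25.9]
```

```bash
python3 -m jog '[[0,0,-0.01,0,0],[0,0,-0.04,0,0],[0,0,-0.06,0,0],[0,-0.03,-0.06,0,0],[0,-0.07,-0.06,0,0],[0,-0.11,-0.06,0,0],[0,-0.149,-0.06,0,0],[0,-0.149,-0.06,0,0]]' | grep -E "pos|force"; python3 go.py 534 256 118 -17.1
```

```text
tool_pos: [535.7, 259.9, 156.7]
ft_force: [-0.1, -0.7, -0.7]
shift [-0.0008  0.0042  0.0387] turn [ 0.032  -0.4723  0.1707] time 14.7 F [-0.0501 -0.6529 -0.6872] gap 0.018590752818233195 [535.6604 259.9075 156.665 ] [179.9673  -0.4722 -16.9292]
```

```bash
python3 -m jog '[[-0.001,0.004,0.015,0,0],[-0.001,0.004,0.03,0,0],[-0.001,0.004,0.044,0,0],[-0.001,0.004,0.044,0,0],[-0.001,0.004,0.044,0,0]]'| grep -E "pos|force"; for i in 1 2; do python3 -m jog '[[0,0,0.001,0,0],[0,0,0.002,0,0],[0,0,0.002,0,0]]' | grep -E "pos|force"; done
```

```text
tool_pos: [533.5, 255.3, 112.0]
ft_force: [0.1, 0.3, 0.2]
tool_pos: [533.6, 255.3, 110.2]
ft_force: [0.3, 0.2, -0.1]
tool_pos: [533.9, 255.4, 108.6]
ft_force: [-0.9, -0.3, 1.7]
```

```bash
for i in 1 2; do python3 -m jog '[[0,0,0.001,0,0],[0,0,0.002,0,0],[0,0,0.002,0,0]]' | grep -E "pos|force"; done
```

```text
tool_pos: [534.9, 256.3, 107.9]
ft_force: [1.1, 1.2, 6.3]
tool_pos: [535.4, 256.8, 106.4]
ft_force: [0.1, -0.7, 0.5]
```

```bash
for i in 1 2 3; do python3 -m jog '[[0,0,0.001,0,0],[0,0,0.002,0,0],[0,0,0.002,0,0]]' | grep -E "pos|force"; done
```

```text
tool_pos: [535.0, 256.5, 103.7]
ft_force: [0.9, -0.6, 1.0]
tool_pos: [534.6, 256.2, 101.0]
ft_force: [0.6, 0.5, -0.2]
tool_pos: [534.5, 256.1, 98.7]
ft_force: [0.1, -0.6, -0.0]
```

```bash
for i in 1 2; do python3 -m jog '[[0,0,0.001,0,0],[0,0,0.002,0,0],[0,0,0.002,0,0]]' | grep -E "pos|force"; done
```

```text
tool_pos: [534.4, 256.0, 96.5]
ft_force: [0.2, 0.6, -0.2]
tool_pos: [534.6, 256.2, 96.0]
ft_force: [-5.0, -2.8, 11.4]
```

```bash
python3 -m jog '[[0,0,0.001,0,0],[0,0,0.002,0,0],[0,0,0.003,0,0],[0,0,0.003,0,0]]' | grep -E "pos|force"; python3 -m jog '[[0,0,-0.01,0,0],[0,0,-0.04,0,0],[0,0,-0.06,0,0],[0,0.03,-0.06,0,0],[0,0.07,-0.06,0,0],[0,0.11,-0.06,0,0],[0,0.149,-0.06,0,0],[0,0.149,-0.06,0,0]]' | grep -E "pos|force";python3 go.py 490.5 113 100 -17.1
```

```text
tool_pos: [534.7, 256.2, 96.0]
ft_force: [-11.7, -5.1, 23.1]
tool_pos: [489.7, 110.3, 155.8]
ft_force: [0.7, -0.4, -0.0]
shift [-0.0006 -0.0029  0.0558] turn [ 0.0508 -0.5327 -0.0401] time 19.1 F [ 0.7301 -0.3688 -0.0171] gap -0.357382221213196 [489.7194 110.2926 155.8426] [179.9494  -0.5328 -17.1398]
```

Solid at 96.0, which matches the home height. The first end stopped at 97.3, so I'll press it again now that the other end is home.

```bash
python3 -m jog '[[0,-0.003,0.02,0,0],[0,-0.003,0.04,0,0],[0,-0.003,0.056,0,0],[0,-0.003,0.056,0,0],[0,-0.003,0.056,0,0]]'| grep -E "pos|force"; for i in 1 2; do python3 -m jog '[[0,0,0.001,0,0],[0,0,0.002,0,0],[0,0,0.002,0,0]]' | grep -E "pos|force"; done
```

```text
tool_pos: [491.2, 113.3, 100.1]
ft_force: [-0.0, 0.3, -0.1]
tool_pos: [491.7, 113.4, 98.9]
ft_force: [-0.4, -1.1, -0.1]
tool_pos: [491.6, 113.4, 96.7]
ft_force: [-0.3, -1.4, -0.2]
```

```bash
python3 -m jog '[[0,0,0.001,0,0],[0,0,0.002,0,0],[0,0,0.002,0,0]]' | grep -E "pos|force"
```

```text
tool_pos: [491.8, 113.4, 96.0]
ft_force: [-7.4, -0.7, 12.4]
```

Both ends now stop at TCP z = 96.0 (plate top at 74 mm, so home). I'll move up and over to the bar centre.

```bash
python3 -m jog '[[0,0,-0.01,0,0],[0,0,-0.04,0,0],[0,0,-0.06,0,0],[0,-0.03,-0.06,0,0],[0,-0.07,-0.06,0,0],[0,-0.074,-0.06,0,0],[0,-0.074,-0.06,0,0]]' | grep -E "pos|force"; python3 look.py l3.png 74; python3 go.py 510.8 184 131 -17.1
```

```text
tool_pos: [513.1, 185.1, 156.1]
ft_force: [-1.6, -1.2, 0.0]
[512.71 183.77 155.8 ]
t [515.37 185.68 -16.75] -70.55377197265625
s [511.51 187.14 -16.49] -101.48104095458984
shift [-0.0021  0.0003  0.0248] turn [ 0.0719 -0.5561 -0.0043] time 21.3 F [-0.1831  0.4416 -0.7287] gap -0.0441076404395724 [512.7082 183.77   155.8038] [179.9281  -0.5561 -17.104 ]
```

View pics/l3.png

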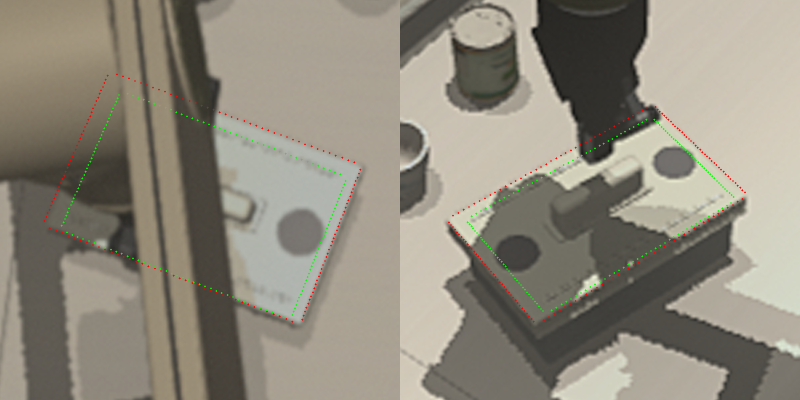

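The lid now sits lower and level, its top fitting the outline at z = 74. Next is the confirming push on the bar.

```bash
python3 -m jog '[[-0.0015,0,0.012,0,0],[-0.0015,0,0.024,0,0],[-0.0015,0,0.026,0,0],[-0.0015,0,0.026,0,0],[-0.0015,0,0.026,0,0]]'| grep -E "pos|force"; for i in 1 2; do python3 -m jog '[[0,0,0.001,0,0],[0,0,0.0015,0,0],[0,0,0.0015,0,0]]' | grep -E "pos|force"; done
```

```text
tool_pos: [511.5, 183.9, 129.8]
ft_force: [0.4, 0.3, 0.1]
tool_pos: [511.7, 183.9, 128.4]
ft_force: [-0.5, -0.5, 0.1]
tool_pos: [511.6, 183.9, 126.9]
ft_force: [0.5, -0.8, -0.1]
```

```bash
python3 -m jog '[[0,0,0.001,0,0],[0,0,0.0015,0,0],[0,0,0.0015,0,0]]' | grep -E "pos|force"
```

```text
tool_pos: [511.8, 184.0, 126.1]
ft_force: [-2.3, -0.7, 4.9]
```

```bash
python3 -m jog '[[0,0,0.001,0,0],[0,0,0.002,0,0],[0,0,0.002,0,0]]' | grep -E "time|pos|force"
```

```text
time: 23.0
tool_pos: [511.9, 184.0, 126.0]
ft_force: [-8.9, -2.2, 16.9]
```

```bash
for i in 1 2; do python3 -m jog '[[-0.0008,0,0.002,0,0],[-0.0008,0,0.002,0,0],[-0.0008,0,0.002,0,0],[-0.0008,0,0.002,0,0],[-0.0008,0,0.002,0,0],[-0.0008,0,0.002,0,0],[-0.0008,0,0.002,0,0],[-0.0008,0,0.002,0,0]]' | grep -E "time|pos|force"; done
```

```text
time: 23.8
tool_pos: [511.8, 184.0, 126.0]
ft_force: [-6.2, -3.8, 13.7]
time: 24.6
tool_pos: [511.8, 184.0, 126.0]
ft_force: [-5.5, -3.6, 14.7]
```

```bash
python3 -m jog '[[-0.0005,0.0005,0.0023,0,0],[-0.0005,0.0005,0.0023,0,0],[-0.0005,0.0005,0.0023,0,0],[-0.0005,0.0005,0.0023,0,0],[-0.0005,0.0005,0.0023,0,0],[-0.0005,0.0005,0.0023,0,0],[-0.0005,0.0005,0.0023,0,0],[-0.0005,0.0005,0.0023,0,0]]' | grep -E "time|pos|force"; python3 -m jog '[[0,0,-0.01,0,0],[0,0,-0.04,0,0],[0,0,-0.09,0,0],[0,0,-0.12,0,0],[0.03,0.05,-0.12,0,0],[0.03,0.1,-0.12,0,0],[0.03,0.15,-0.12,0,0],[0.03,0.2,-0.12,0,0]]' | grep -E "time|pos|force"; python3 -m jog '[[0,0.05,0,0,0],[0,0.1,0,0,0],[0,0.1,0,0,0],[0,0.1,0,0,0]]' | grep -E "time|pos|force"
sed -i 's/^zt=.*/zt=float(sys.argv[2])/' look.py; python3 look.py l4.png 74
python3 - <<'E'
from fit import *
s=r.snapshot("scene");t=r.snapshot("top")
for n in("salt_shaker","espresso_cup","spice_jar"):
    for p in(s,t):
        a=r.pinpoint(p,n)
        if a: print(n,np.array(a[0]["uv"]),a[0]["conf"])
E
```

```text
time: 25.4
tool_pos: [511.8, 184.0, 126.0]
ft_force: [-7.5, -1.2, 17.0]
time: 26.2
tool_pos: [481.5, -10.1, 246.8]
ft_force: [0.7, -1.4, 0.2]
time: 26.6
tool_pos: [451.9, -106.9, 247.2]
ft_force: [-0.1, 0.7, -0.8]
[ 452.42 -105.    246.98]
t [460.92 -99.96  12.81] -46.955318450927734
s [ 424.39 -109.11   -2.52] -37.58122634887695
salt_shaker [262.1 198.8] 0.82
salt_shaker [328.2 177. ] 0.71
espresso_cup [287.9 249.1] 0.59
espresso_cup [208.9 155.8] 0.81
spice_jar [282.3 172.4] 0.67
spice_jar [380.3 175.8] 0.81
```

View pics/l4.png

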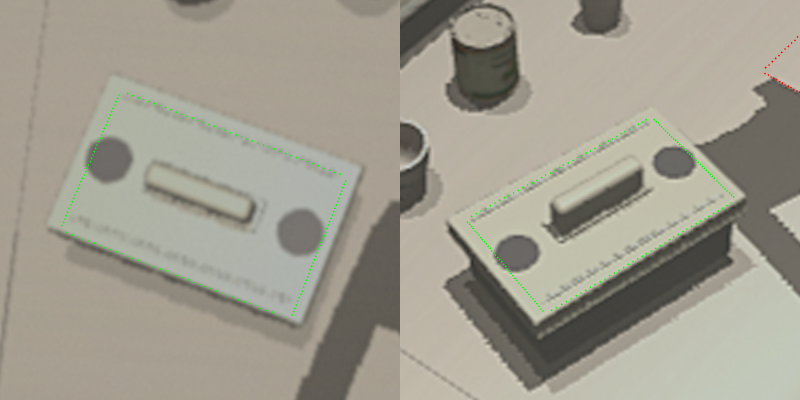

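The lid sits flush and parallel on the tub, with pads at (108,160) and (300,232) in the top crop, and the arm is clear. The bystanders are where they were; the scene-camera cup hit at (288,249) is a false one lying on the lid, and the top view has the cup unchanged at (209,156).

```bash
python3 -c "
from bench import r
print(r.hand_in(), r.sense()['time'])"
```

```text
the job is handed in; nothing more can be done
the job is handed in; nothing more can be done
```

The lid is on the tub with both ends snapped home, and I handed the job in with the arm clear at about 27 s. I carried it over by its bar, set it on the rollers, let go, and pressed each end with closed fingers, at most about 26 N.

- **Ends home:** the first end stopped at 97.3 mm while the other was still up. Once both were down, both stopped solid at a TCP height of 96.0 mm, which puts the plate top at 74 mm, the home height.
- **Confirming push:** the bar top stood at 104 mm, also the home height. I held 14–17 N on the middle of the bar for about 2.4 s and it did not sink. The wrist also read about 6–9 N sideways during this push, so it was not purely vertical.
- **Snap force:** I only saw about 6 N before each end gave way, because the readings come at the end of each move and miss the peak.
- **Final pictures:** the lid looks level and flush. The networks placed the salt shaker, espresso cup and spice jar within about 5 pixels of where they were at the start. The one outlier was the scene camera's espresso cup, a low-confidence (0.59) hit on the lid, which I took as false because the top view has the cup in place.

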